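Dock the glue gun under the lamp bar

TASK

Take the glue gun out of its sloping rest and put it back in its charging dock: slip the nose at a tilt past the lamp bar into the vertical bore, straighten it and lower it, without dropping or forcing it, until it stands fully home and upright with the handle pointing out at the front, then let go. Leave the other things on the bench alone.

Things in the scene. Friction and masses are not known exactly. Their poses are not given: they have to be found in the camera images.
- gun_grip (a point): Cold cordless glue gun, pistol-shaped, about 0.35 kg: middle of its yellow handle, where to grip. Axes: +z along the barrel from nose to rear end, -x along the handle away from the barrel, y across the handle. Handle 26 mm wide (y), 30 mm high (z). This point lies at (-80, 0, 133) mm from the nose tip in these axes; the handle ends at x = -108 mm.
- gun_tip (a point): Centre of the flat end of the gun's brass nose, on the barrel's axis; axes as gun_grip. Round barrel 150 mm long, at right angles to the handle: nose 18 mm in diameter for 45 mm (its last 15 mm taper to 12 mm), then 28 mm in diameter to the rear end.
- gun: The same glue gun, origin at the nose tip, axes as gun_grip. It starts lying in the rest: barrel 25 degrees off vertical, nose down and away from the robot, handle sloping down towards the robot.
- dock: Fixed charging dock: grey foot 150 x 130 x 20 mm with a 70 x 70 mm block (black, orange top) with a vertical bore. Origin on the bench under the bore's axis, z up, front is -x; open at front and back. Home: nose tip on the bore's floor, barrel upright, handle out at the front (dock -x).
- dock_mouth (a point): Centre of the bore's mouth, 92 mm above the bench; axes as dock. Stepped bore: 31 mm in diameter from 92 down to 48 mm above the bench, then 21 mm down to its floor; 3 mm chamfers at the mouth and at the step.
- dock_floor (a point): Centre of the bore's floor, 20 mm above the bench (72 mm below the mouth); axes as dock.
- dock_bar (a point): White lamp bar fixed over the bore: middle of its underside, 214 mm above the bench (122 mm above the mouth, less than the barrel's length, so no straight way in). It is 116 mm wide (y), from 12 mm in front of the bore's axis to 18 mm behind it, 24 mm thick, on two posts 16 x 12 mm (6 mm behind the axis, 52 mm to either side).
- rest: Fixed gun rest: blue foot 160 x 100 x 12 mm (centre 20 mm behind the origin) with a dark steel trough sloping 25 degrees off vertical, low end away from the robot (+x), low cheeks beside the barrel, a stop under the nose. Origin on the bench, front is -x. The nose tip starts at (60, 0, 32) mm; the gun lifts straight up out of it.
- solder_reel: Bystander: solder reel, blue, 60 mm across, 40 mm tall; origin at the middle of its underside. Leave it alone.
- white_spool: Bystander: white wire spool, 72 mm across, 70 mm tall; origin at the middle of its underside. Leave it alone.
- black_spool: Bystander: black wire spool, 68 mm across, 75 mm tall; origin at the middle of its underside. Leave it alone.
- flux_bottle: Bystander: jar with red cap, 48 mm across, 100 mm tall; origin at the middle of its underside. Leave it alone.
- screwdriver: Bystander: red screwdriver, 170 mm long, lying flat; leave it alone.
- parts_tray: Bystander: green open tray, 100 x 110 x 35 mm; origin at the middle of its underside. Leave it alone.
- printed_bracket: Bystander: black printed bracket, 80 x 60 mm, 62 mm tall; origin at the middle of its underside. Leave it alone.
There are look-alikes about, which are no part of the job. Leave any blue or purple look-alike of the gun alone.

How it is judged:
On the way, in this order (a step that is already met when the one before it is completed fails the run):
1. the gun is lifted out of its rest (distance between gun_tip and rest above 0.13 m), for 0.1 s.
2. the nose is inside the bore, at least 15 mm below the mouth (z of gun_tip in the frame of dock below 0.077 m and horizontal distance between gun_tip and dock_mouth below 0.016 m), for 0.1 s.
At the end, for the whole second after the job is handed in: The gun's nose tip is within 5 mm of the bore's floor and 7 mm of its axis, the barrel within 0.11 rad of upright, the handle pointing out at the front (grip point over 60 mm in front of the bore's axis and within 45 mm to either side), at rest and released (z of gun_tip in the frame of dock below 0.025 m and horizontal distance between gun_tip and dock_floor below 0.007 m and angle between gun_grip's own z axis and vertical below 0.11 rad and x of gun_grip in the frame of dock below -0.06 m and y of gun_grip in the frame of dock between -0.045 and 0.045 m and linear speed of gun below 0.02 m/s); the robot touches nothing.
It fails at once if the gun is dropped (moving faster than 0.35 m/s while not held) (linear speed of gun above 0.35 m/s and contact force between the fingers and gun below 0.1 N).
It fails at once if the gun is forced against the dock with more than 60 N (contact force between gun and dock above 60 N).
It fails at once if a bystander is moved more than 30 mm (distance of any of solder_reel, white_spool, black_spool, flux_bottle, screwdriver, parts_tray, printed_bracket from where it was at the start of the episode above 0.03 m).
It also fails if it takes over 67 s, if anything falls off the work surface, if the arm or the gripper's body presses on something with over 40 N, if the wrist force passes 120 N, or if a joint passes its speed limit or range.

ROBOT

A 6-joint arm with a two-finger parallel gripper is mounted at the origin on the work surface. World frame = base frame: x ahead of the robot, y to its left, z up, the work surface at z = 0. Lengths are in m, angles in rad, forces in N, time in s.
With the tool pointing down it reaches from about 0.325 to 0.9 m from the base axis. Payload 6.1 kg.
Tool frame: the origin (TCP) lies at the very end of the fingers, on their centre line; the grasp point (between the pads) lies 19 mm behind it (grip_depth is the y of the grasp point in the tool frame, in m); y points along the fingers, z is the direction in which the jaws open and shut, and the axes are right-handed (so a half turn about y gives the same grasp; the last joint's range is limited). The gripper opens to 85 mm and grips with 20 to 120 N. Pads are 22 mm wide; open, the fingers measure 114 mm over their backs; the gripper's body (76 mm by 85 mm) begins 54 mm behind the grasp point. The pads swing forward as they close: fully open they stand 13 mm farther back than shut.
Start: joints at [1.099, 0.22, 1.526, -0, 1.395, -0.126], TCP at [0.212, 0.588, 0.231] pointing down, gripper open.
Joint ranges: [-2.98, 2.98], [-0.91, 2.08], [0.09, 2.57], [-1.24, 4.39], [0.2, 2.65], [-2.68, 2.68]. Speed limits (rad/s): [2.57, 2.57, 3.01, 3.14, 3.14, 3.14].

INTERFACE

Orientations are given as a unit quaternion [w, x, y, z].
In Python, from station import observe, snapshot, calibration, close_job, outline_of, grip_depth gives the robot as it stands.
- The arm moves only by the tool arm_command, never from a script. Its argument "moves" is a list of rows, each a list of 6 numbers: the shift along the tool's x, y, z normalised to -1 to 1, where 1 is 20 cm, then the turn, a rotation vector about the tool's x, y, z normalised to -1 to 1, where 1 is 180 degrees. A call has 1 to 20 rows; each row is the pose to reach, as a shift and turn from the pose commanded when the call began, along the tool's axes at that moment, turning the shorter way round; what a row does not reach only later rows make up. A row lasts 1/8 s, in which the tool goes at most 62.5 mm and 10.7 degrees, less where a joint would pass 70% of its speed; a pose out of reach is approached as far as the arm can. A call with a number of a shift or a turn outside -1 to 1 is refused whole. A call with a gripper value outside its range is refused whole. "fingers" is the opening, from -1 (shut) to 1 (fully open), set as the call begins (left out, the last holds). The fingers move at their own pace and stop on an object; "squeeze" is the grip in N (left out, the last holds). Time passes only in rows, so rows that repeat a pose let the fingers close. It gives the time, the measured TCP pose, the force and the opening at its end, in the units of the state.
- observe(): the state, without advancing time (a new reading comes with each control period).
- snapshot(name): name is "side" or "top"; returns (picture, depth): 400x640x3 uint8, red, green, blue; 400x640 float32, m along the optical axis (not along the pixel's ray), 0 where there is no reading.
- calibration(name): a dict with "fov_y" (degrees; the focal length in pixels is half the picture's height over the tangent of half this angle, whatever the lens; pixels are square), "cx", "cy" (the principal point, pixels), "extrinsics" (4x4, takes a point from camera to world coordinates). Camera axes: x right, y down, z forward; pixel columns grow to the right and rows downward; lengths in m; the calibration is good to about 2 mm. A picture is of the moment at which its call begins. calibration takes no time and is no camera call.
- close_job(): hands the job in, once; it reports no verdict.
Trained networks look in the newest picture that a camera, given by its name, has taken for a name from the list of things; names that differ only in an ending like _2 or _b are one class to them, and where a whole thing is asked for, a point or a joint stands for the part that bears it (a point fixed in the world has none). Each returns a list of dicts, best first, with "score" (0 to 1); they miss things now and then, are a little off and sometimes report something else, mostly with a low value. They report only what shows in the picture. A call takes as long as a camera call. They do not tell look-alikes from the thing itself.
- outline_of(query, camera): "region" (400x640 bool, what is visible of it) and "location" ([row, column] in pixels, amid what is visible of it).
The state is a dict: "t": time; "joints": joint angles; "joint_vel": joint speeds; "joint_torque": joint torques, N m; "position": TCP position; "ee_rot": TCP orientation; "contact_force": force on the tool from outside, world axes, zero at the start; "torque": the same for the moment, N m; "finger_gap": opening from 0.0 (shut) to 1.0 (fully open).
Only numpy, scipy, OpenCV 4.12 (cv2) and the standard library are available. Lean on these libraries where they do the work, as an engineer would, in place of code of your own. Each camera call takes 0.05 s, during which the arm holds its last target.

## Working session

There is one attempt and no reset: what is moved stays moved. The work goes in short steps, Python scripts to look and compute and a tool call to move; the robot and the scene stay as the last step left them, time stands still between calls to the robot, and variables do not carry over. Pictures are saved under pics/ and viewed, and the job is handed in when it is done.

Besides the shell and the picture viewer there is one more tool, called after "Request:" in YAML: its name, and indented under it one key for each argument. arm_command: Moves the arm, as the interface text tells. Its arguments: {"type":"object","properties":{"moves":{"type":"array"},"fingers":{"type":"number"},"squeeze":{"type":"number"}},"required":["moves"]}

```bash
ls; mkdir -p pics; python3 - <<'E'
from station import *
import cv2, numpy as np
o=observe(); print({k:np.round(v,3) for k,v in o.items()})
for n in ("side","top"):
    p,d=snapshot(n); cv2.imwrite(f"pics/{n}0.png",p[:,:,::-1]); np.save(f"{n}_d0.npy",d)
    c=calibration(n); print(n,c)
print(grip_depth)
E
```

```text
pics
{'t': np.float64(0.0), 'joints': array([ 1.099,  0.221,  1.528,  0.   ,  1.395, -0.126]), 'joint_vel': array([-0.001, -0.   , -0.001, -0.001, -0.001,  0.001]), 'joint_torque': array([-2.0000e-03, -4.9691e+01, -3.8938e+01, -1.0000e-03,  1.1000e-02,
       -0.0000e+00]), 'position': array([0.212, 0.587, 0.23 ]), 'ee_rot': array([-0.696,  0.697, -0.122,  0.121]), 'contact_force': array([-0.039, -0.234,  0.707]), 'torque': array([-0.008,  0.013, -0.012]), 'finger_gap': np.float64(1.001)}
side {'fov_y': 45.186596758174154, 'cx': 319.58300478943346, 'cy': 202.3573236771009, 'extrinsics': array([[-0.95570944, -0.19083729,  0.22405489,  0.1429521 ],
       [-0.29418798,  0.59735389, -0.74607088,  1.29459329],
       [ 0.00853808, -0.77894124, -0.62703879,  1.28511601],
       [ 0.        ,  0.        ,  0.        ,  1.        ]])}
top {'fov_y': 49.11976558827965, 'cx': 324.7471653812012, 'cy': 204.80757247531264, 'extrinsics': array([[-2.27329248e-02, -9.92239738e-01,  1.22243673e-01,
         3.43997181e-01],
       [-9.99736791e-01,  2.29404689e-02,  2.90433265e-04,
        -5.87124267e-02],
       [-3.09250662e-03, -1.22204895e-01, -9.92500076e-01,
         1.70479504e+00],
       [ 0.00000000e+00,  0.00000000e+00,  0.00000000e+00,
         1.00000000e+00]])}
-0.0187
```

View pics/side0.png

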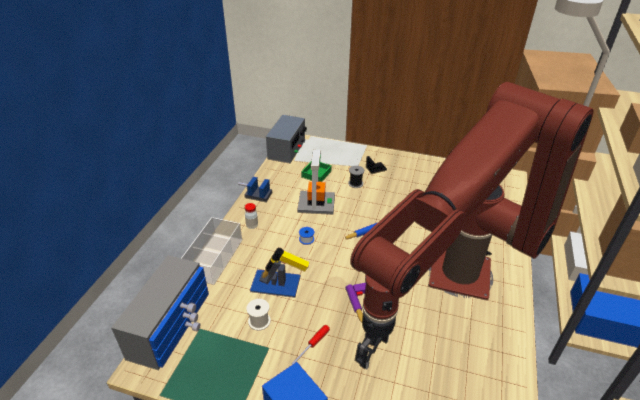

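View pics/top0.png

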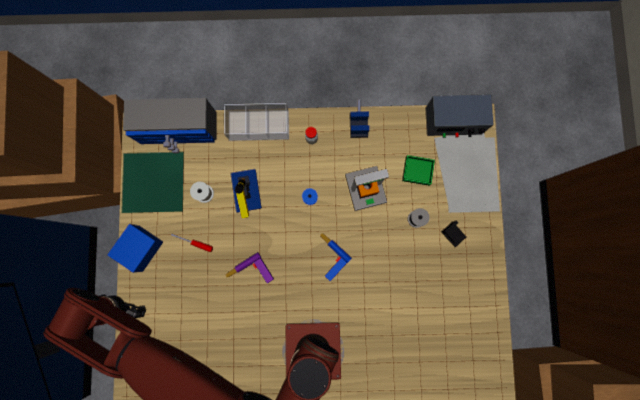

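Candidates: the yellow/black gun in the blue rest (top 243,193; side 280,265), the purple look-alike (top 252,265; side 356,300) and the blue look-alike (top 337,257; side 362,231). The yellow-handled one in the trough fits the description. I'll confirm it in a crop and measure.

```bash
cat > h.py <<'E'
import numpy as np, cv2
from station import *
from scipy.spatial.transform import Rotation as R
def cloud(n,d):
    c=calibration(n); f=200/np.tan(np.radians(c['fov_y']/2)); T=np.array(c['extrinsics'])
    v,u=np.mgrid[0:400,0:640]
    P=np.stack([(u-c['cx'])/f*d,(v-c['cy'])/f*d,d],-1)
    return P@T[:3,:3].T+T[:3,3]
def proj(n,X):
    c=calibration(n); f=200/np.tan(np.radians(c['fov_y']/2)); T=np.array(c['extrinsics'])
    q=(np.atleast_2d(X)-T[:3,3])@T[:3,:3]
    return np.c_[q[:,0]/q[:,2]*f+c['cx'],q[:,1]/q[:,2]*f+c['cy']]
E
python3 - <<'E'
from h import *
for n,boxes in (("side",[(230,230,330,310),(280,140,360,225)]),("top",[(205,155,285,235),(330,150,410,220)])):
    p,d=snapshot(n); np.save(f"{n}_d.npy",d); np.save(f"{n}_p.npy",p)
    ims=[cv2.resize(p[b[1]:b[3],b[0]:b[2],::-1],(400,int(400*(b[3]-b[1])/(b[2]-b[0]))),interpolation=cv2.INTER_CUBIC) for b in boxes]
    h=max(i.shape[0] for i in ims); ims=[cv2.copyMakeBorder(i,0,h-i.shape[0],0,0,cv2.BORDER_CONSTANT) for i in ims]
    cv2.imwrite(f"pics/{n}_crop1.png",np.hstack(ims))
    X=cloud(n,d)
    print(n,d.min(), (d==0).mean())
    for q in ("gun","gun_grip","dock","rest"):
        for r in outline_of(q,n)[:4]:
            m=r['region']; x=X[m&(d>0)]
            print(n,q,round(r['score'],2),np.round(r['location']),m.sum(),np.round(np.median(x,0),3))
            np.save(f"m_{n}_{q}_{int(r['location'][0])}_{int(r['location'][1])}.npy",m)
    tb=X[300:330,400:500]if n=='top' else X[330:360,420:500]; print(np.median(tb.reshape(-1,3),0))
E
ls
```

```text
side 0.0 0.00394140625
side gun 0.78 [263. 287.] 496 [0.571 0.253 0.136]
side gun 0.58 [291. 356.] 404 [0.33  0.226 0.024]
side gun 0.44 [232. 358.] 149 [ 0.391 -0.077  0.022]
side gun_grip 0.65 [295. 352.] 372 [0.328 0.233 0.025]
side gun_grip 0.62 [257. 284.] 495 [0.571 0.254 0.135]
side gun_grip 0.56 [230. 361.] 210 [ 0.387 -0.08   0.021]
side gun_grip 0.46 [197. 314.] 1219 [ 0.606 -0.186  0.038]
side dock 0.69 [195. 315.] 1308 [ 0.607 -0.189  0.028]
side rest 0.9 [281. 277.] 1108 [0.603 0.267 0.014]
[-0.02275717  0.31013843  0.00041157]
top 0.0 0.00416796875
top gun 0.94 [265. 257.] 456 [0.325 0.212 0.026]
top gun 0.87 [199. 241.] 248 [0.564 0.241 0.147]
top gun 0.84 [260. 337.] 437 [ 0.341 -0.096  0.026]
top gun 0.48 [235. 451.] 345 [ 0.431 -0.548  0.016]
top gun_grip 0.71 [199. 244.] 323 [0.57  0.242 0.142]
top gun_grip 0.71 [257. 337.] 495 [ 0.345 -0.096  0.025]
top dock 0.87 [185. 363.] 1398 [ 0.606 -0.215  0.027]
top rest 0.9 [189. 249.] 720 [0.625 0.233 0.014]
top rest 0.55 [184. 361.] 1317 [ 0.604 -0.215  0.028]
[ 0.12308511 -0.52210022  0.00097291]
h.py
m_side_dock_194_315.npy
m_side_gun_232_357.npy
m_side_gun_263_287.npy
m_side_gun_291_356.npy
m_side_gun_grip_197_313.npy
m_side_gun_grip_230_361.npy
m_side_gun_grip_257_284.npy
m_side_gun_grip_294_351.npy
m_side_rest_280_277.npy
m_top_dock_184_363.npy
m_top_gun_198_241.npy
m_top_gun_234_450.npy
m_top_gun_260_336.npy
m_top_gun_265_257.npy
m_top_gun_grip_198_243.npy
m_top_gun_grip_257_337.npy
m_top_rest_184_361.npy
m_top_rest_188_248.npy
pics
side_d.npy
side_d0.npy
side_p.npy
top_d.npy
top_d0.npy
top_p.npy
```

View pics/side_crop1.png

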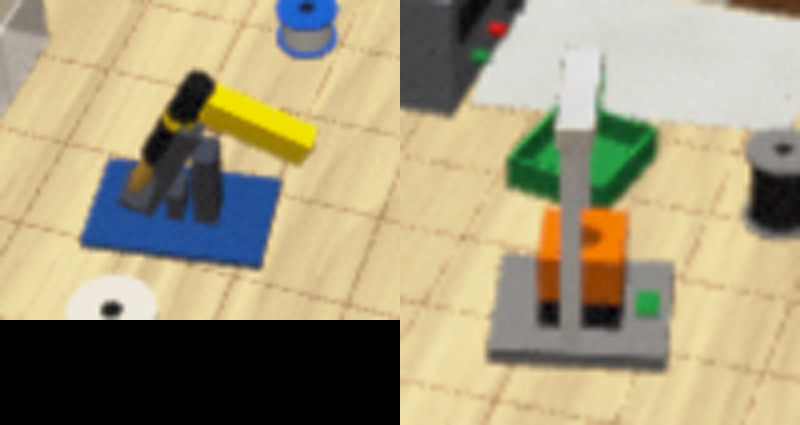

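View pics/top_crop1.png

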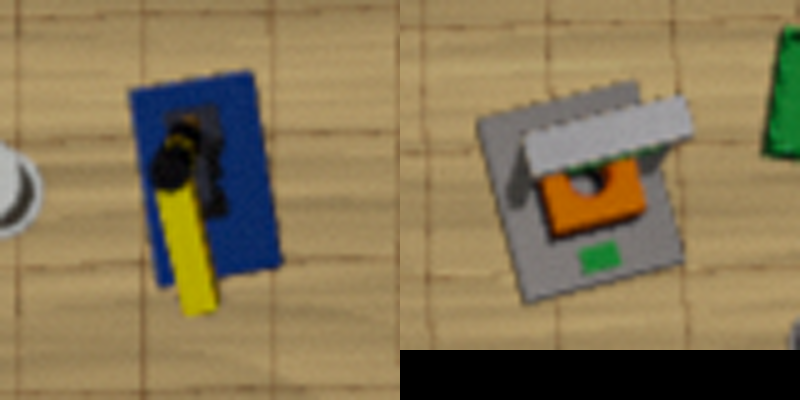

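The crops confirm it: the yellow-handled gun with black barrel in the blue rest is the target, and the dock front (green patch) faces the robot. Next I'll fit the poses from the clouds.

```bash
cat > fit.py <<'E'
from h import *
def rect(x):
    r=cv2.minAreaRect((x[:,:2]*1000).astype(np.float32)); return np.round(r[0],1),np.round(r[1],1),round(r[2],2)
for n in ("side","top"):
    p=np.load(f"{n}_p.npy");d=np.load(f"{n}_d.npy");X=cloud(n,d);hsv=cv2.cvtColor(p,cv2.COLOR_RGB2HSV)
    ok=d>0
    H,S,V=[hsv[...,i].astype(int) for i in range(3)]
    near=lambda c,r: ok&(np.hypot(X[...,0]-c[0],X[...,1]-c[1])<r)
    rest=(0.615,0.25); dock=(0.61,-0.2)
    m=near(rest,.14)&(H>100)&(H<130)&(S>120)&(X[...,2]<.03); print(n,"rest foot",m.sum(),rect(X[m]),np.median(X[m][:,2]))
    m=near(dock,.13)&(abs(X[...,2]-.02)<.006)&(S<90); print(n,"dock foot",m.sum(),rect(X[m]),np.median(X[m][:,2]))
    m=near(dock,.12)&(H<15)&(S>180)&(abs(X[...,2]-.092)<.006); print(n,"dock top",m.sum(),rect(X[m]),np.median(X[m][:,2]))
    m=near(dock,.12)&(X[...,2]>.225)&(X[...,2]<.25); print(n,"bar",m.sum(),rect(X[m]),np.median(X[m][:,2]))
    m=near((.58,.25),.14)&(H>22)&(H<35)&(S>180)&(X[...,2]>.06); x=X[m]; c=x.mean(0); u,s,vt=np.linalg.svd(x-c); a=vt[0]*np.sign(-vt[0][0]); t=(x-c)@a
    print(n,"handle",m.sum(),np.round(c,4),np.round(a,3),"yaw of -x dir",np.degrees(np.arctan2(-a[1],-a[0])),"tilt",np.degrees(np.arcsin(a[2])),t.min(),t.max(), np.round(c+a*t.max(),4))
    np.save(f"handle_{n}.npy",x)
E
python3 fit.py
```

```text
side rest foot 664 (array([615.1, 254. ]), array([154.4, 101.8]), 8.21) 0.012491215337702255
side dock foot 415 (array([ 612.8, -217.2]), array([149.4, 145.1]), 13.11) 0.020543281046015327
side dock top 40 (array([ 612.5, -215.2]), array([65.9, 70.4]), 16.74) 0.091195767784371
side bar 155 (array([ 614.2, -213.7]), array([ 31.7, 120.8]), 12.7) 0.2377558065906311
side handle 309 [0.5479 0.2483 0.1367] [-0.944 -0.172 -0.281] yaw of -x dir 10.342077517119662 tilt -16.341814517708425 -0.0703631130073311 0.0529677511019943 [0.4979 0.2392 0.1218]
top rest foot 556 (array([616.9, 250.6]), array([155.8,  98.6]), 9.27) 0.012891212172411626
top dock foot 548 (array([ 616.4, -218.3]), array([149.9, 130.5]), 13.44) 0.020696282796392018
top dock top 25 (array([ 600. , -220.9]), array([38.1, 70.5]), 8.38) 0.0911677447896031
top bar 321 (array([ 617.9, -217.2]), array([ 33. , 115.1]), 13.45) 0.23864190888953551
top handle 210 [0.5501 0.2387 0.1411] [-0.957 -0.094 -0.273] yaw of -x dir 5.586854094313886 tilt -15.861050136118791 -0.07277456561840816 0.05283250053349367 [0.4995 0.2338 0.1267]
```

```bash
cat > fit2.py <<'E'
from h import *
from scipy.optimize import least_squares
def box(P,lo,hi):
    lo,hi=np.array(lo),np.array(hi); q=abs(P-(lo+hi)/2)-(hi-lo)/2
    return np.linalg.norm(np.maximum(q,0),axis=1)+np.minimum(q.max(1),0)
def cyl(P,r,z0,z1):
    q=np.c_[np.hypot(P[:,0],P[:,1])-r,abs(P[:,2]-(z0+z1)/2)-(z1-z0)/2]
    return np.linalg.norm(np.maximum(q,0),axis=1)+np.minimum(q.max(1),0)
def gunsdf(P): return np.minimum(box(P,[-.108,-.013,.118],[-.01,.013,.148]),np.minimum(cyl(P,.014,.045,.15),cyl(P,.009,.0,.045)))
def docksdf(P):
    b=[box(P,[-.035,-.035,.02],[.035,.035,.092]),box(P,[-.012,-.058,.214],[.018,.058,.238])]
    for s in(-1,1): b.append(box(P,[-.002-0,s*.052-.008,.02],[.014,s*.052+.008,.214]))  # post depth 12 -> approx
    return np.min(b,0)
def rot(yaw): return R.from_euler('z',yaw).as_matrix()
G0=R.from_euler('y',-25,degrees=True).as_matrix()
data=[]
for n in ("side","top"):
    p=np.load(f"{n}_p.npy");d=np.load(f"{n}_d.npy");X=cloud(n,d);hsv=cv2.cvtColor(p,cv2.COLOR_RGB2HSV)
    H,S,V=[hsv[...,i].astype(int) for i in range(3)]
    near=lambda c,r:(d>0)&(np.hypot(X[...,0]-c[0],X[...,1]-c[1])<r)
    gun=near((.58,.25),.14)&(H>22)&(H<35)&(S>180)&(X[...,2]>.07)
    foot=near((.615,.25),.14)&(H>100)&(H<130)&(S>120)&(X[...,2]<.03)
    bar=near((.61,-.215),.12)&(X[...,2]>.217)&(X[...,2]<.25)
    blk=near((.61,-.215),.06)&(H<15)&(S>150)&(X[...,2]>.05)&(X[...,2]<.1)
    dft=near((.61,-.215),.13)&(X[...,2]>.007)&(X[...,2]<.03)&((S<60)|((H>45)&(H<75)))
    data.append([X[m] for m in(gun,foot,bar|blk,dft)]); print(n,[len(a) for a in data[-1]])
def res(v):
    r=[]
    rx,ry,ryaw,dx,dy,dyaw,fx,fy=v[:8]
    for i in range(2):
        o=v[8+3*i:11+3*i]; g,f,b,df=[a+o for a in data[i]]
        Q=(f-[rx,ry,0])@rot(ryaw); r.append(box(Q,[-.06,-.05,0],[.1,.05,.012]))
        t=[.06,0,.032]; Q=(((g-[rx,ry,0])@rot(ryaw))-t)@G0; r.append(2*gunsdf(Q))
        Q=(b-[dx,dy,0])@rot(dyaw); r.append(docksdf(Q))
        Q=(df-[dx,dy,0])@rot(dyaw); r.append(box(Q,[fx-.075,fy-.065,0],[fx+.075,fy+.065,.02]))
        r.append(o/.002*.02)
    return np.concatenate(r)
if __name__=="__main__":
    s=least_squares(res,[.596,.249,.15,.613,-.216,.235,0,0]+[0]*6,loss='soft_l1',f_scale=.002)
    v=s.x; print(np.round(v,4),np.degrees(v[[2,5]]),s.cost); np.save('fit.npy',v)
    RG=rot(v[2])@G0; tip=np.array([v[0],v[1],0])+rot(v[2])@[.06,0,.032]; grip=tip+RG@[-.08,0,.133]
    print('tip',tip,'grip',grip)
    M=R.from_quat(np.array(observe()['ee_rot'])[[1,2,3,0]]).as_matrix(); print(np.round(M,3))
E
python3 fit2.py
```

```text
side [309, 664, 311, 510]
top [210, 556, 388, 660]
[ 5.981e-01  2.488e-01  1.486e-01  6.145e-01 -2.182e-01  2.297e-01
  1.900e-03  7.000e-04  1.200e-03  2.000e-04 -1.200e-03 -1.200e-03
 -2.000e-04 -1.800e-03] [ 8.5123745  13.15941911] 0.012760261670073951
tip [0.65742639 0.25766036 0.032     ] grip [0.53013145 0.2386079  0.11872947]
[[ 0.941  0.     0.339]
 [-0.339  0.     0.941]
 [ 0.    -1.     0.   ]]
```

```bash
cat >> h.py <<'E'
GD=0.0187
def gunpose(tip,yaw,tilt):
    """world gun rot, tilt = rear leans toward -x (deg)"""
    return R.from_euler('z',yaw).as_matrix()@R.from_euler('y',-tilt,degrees=True).as_matrix()
def tool_for(tip,RG,g=(-.08,0,.133)):
    grip=np.array(tip)+RG@np.array(g)
    RT=np.c_[RG[:,0],-RG[:,2],RG[:,1]]
    return grip+RT[:,1]*GD,RT
def cur():
    o=observe(); return np.array(o['position']),R.from_quat(np.array(o['ee_rot'])[[1,2,3,0]]).as_matrix()
def row(P,M,p0,R0):
    s=R0.T@(P-p0)/.2; w=R.from_matrix(R0.T@M).as_rotvec()/np.pi
    return np.r_[s,w]
E
python3 - <<'E'
from h import *
v=np.load('fit.npy'); RG=gunpose(0,v[2],25); tip=np.array([v[0],v[1],0])+R.from_euler('z',v[2]).as_matrix()@[.06,0,.032]
P,M=tool_for(tip,RG); p0,R0=cur()
pre=P-M[:,1]*.09; print(pre,P)
print(np.round(row(pre,M,p0,R0),4)); print(np.degrees(R.from_matrix(R0.T@M).magnitude()),np.linalg.norm(pre-p0))
E
```

```text
[0.50033072 0.23414757 0.18334922] [0.53794735 0.23977772 0.10178152]
[ 1.9566  0.2399 -1.1756  0.0343 -0.1549 -0.136 ]
37.60887851404879 0.45904072654755773
```

Request:
arm_command:
  moves:
    - [0.16,0,-0.1,0,-0.02,-0.02]
    - [0.32,0,-0.2,0.01,-0.05,-0.04]
    - [0.48,0,-0.3,0.01,-0.07,-0.06]
    - [0.64,0,-0.4,0.02,-0.1,-0.08]
    - [0.8,0,-0.5,0.03,-0.12,-0.1]
    - [0.96,0,-0.6,0.03,-0.15,-0.13]
    - [0.96,0,-0.6,0.0343,-0.1549,-0.136]
  fingers: 1
  squeeze: 100

```text
t: 1.48
position: [0.352, 0.4084, 0.2309]
ee_rot: [0.7, -0.677, -0.204, -0.102]
contact_force: [-0.1, -0.0, 0.8]
finger_gap: 0.995
```

```bash
cat > pre.py <<'E'
from h import *
import sys
v=np.load('fit.npy'); RG=gunpose(0,v[2],25); tip=np.array([v[0],v[1],0])+R.from_euler('z',v[2]).as_matrix()@[.06,0,.032]
P,M=tool_for(tip,RG); p0,R0=cur()
for b in (.09,.0):
    pre=P-M[:,1]*b
    print(b,np.round(row(pre,M,p0,R0),4))
print(p0,np.round(observe()['joints'],2),observe()['t'])
E
python3 pre.py
```

```text
0.09 [ 4.479e-01  4.723e-01 -9.707e-01  3.000e-04 -2.000e-04  2.000e-04]
0.0 [ 4.476e-01  9.223e-01 -9.703e-01  3.000e-04 -2.000e-04  2.000e-04]
[0.35195834 0.40839392 0.23091861] [ 0.89 -0.21  2.02 -0.34  1.03 -0.69] 1.475
```

Request:
arm_command:
  moves:
    - [0.09,0.05,-0.2,0,0,0]
    - [0.2,0.1,-0.4,0,0,0]
    - [0.3,0.2,-0.6,0,0,0]
    - [0.4,0.3,-0.8,0,0,0]
    - [0.448,0.4,-0.97,0,0,0]
    - [0.448,0.472,-0.97,0,0,0]
    - [0.448,0.472,-0.97,0,0,0]
    - [0.448,0.472,-0.97,0,0,0]

```text
t: 2.48
position: [0.4999, 0.2374, 0.184]
ee_rot: [0.7, -0.677, -0.204, -0.101]
contact_force: [-0.4, 0.3, 0.4]
finger_gap: 1.003
```

```bash
python3 pre.py; python3 - <<'E'
from h import *
ims=[]
for n,b in (("side",(230,210,330,310)),("top",(205,155,285,235))):
    p,d=snapshot(n); np.save(f"{n}_p1.npy",p);np.save(f"{n}_d1.npy",d)
    ims.append(cv2.resize(p[b[1]:b[3],b[0]:b[2],::-1],(400,400),interpolation=cv2.INTER_CUBIC))
cv2.imwrite("pics/pre1.png",np.hstack(ims))
E
```

```text
0.09 [-0.0018  0.0026 -0.0165 -0.0004  0.0004 -0.    ]
0.0 [-1.800e-03  4.526e-01 -1.700e-02 -4.000e-04  4.000e-04 -0.000e+00]
[0.49994743 0.23743172 0.18397452] [ 0.35 -0.22  2.12 -0.12  0.82 -1.31] 2.475
```

View pics/pre1.png

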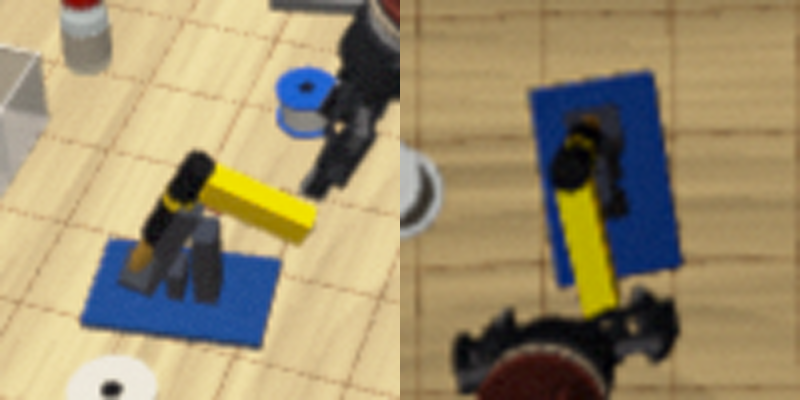

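```bash
python3 - <<'E'
from h import *
v=np.load('fit.npy'); p0,R0=cur()
p=np.load('top_p1.npy'); s=np.load('side_p1.npy')
ims=[]
for n,b,im in (("side",(230,210,330,310),s),("top",(205,155,285,235),p)):
    k=400/(b[2]-b[0]); I=cv2.resize(im[b[1]:b[3],b[0]:b[2],::-1],(400,400),interpolation=cv2.INTER_CUBIC)
    o=v[8:11] if n=="side" else v[11:14]
    def dot(X,c):
        q=(proj(n,np.array(X)-o)[0]-[b[0],b[1]]+.5)*k; cv2.circle(I,(int(q[0]),int(q[1])),3,c,-1)
    for z in(-.057,-.0425,.0425,.057): dot(p0+R0@[0,-.013,z],(0,255,0))
    dot(p0,(255,255,0))
    RG=gunpose(0,v[2],25); tip=np.array([v[0],v[1],0])+R.from_euler('z',v[2]).as_matrix()@[.06,0,.032]
    for g in ([0,0,0],[0,0,.15],[-.108,-.013,.148],[-.108,.013,.148],[-.108,.013,.118],[-.08,0,.133],[-.014,.013,.148],[-.014,-.013,.148]): dot(tip+RG@g,(0,0,255))
    ims.append(I)
cv2.imwrite("pics/pre2.png",np.hstack(ims))
E
```

```text
(no output)
```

View pics/pre2.png

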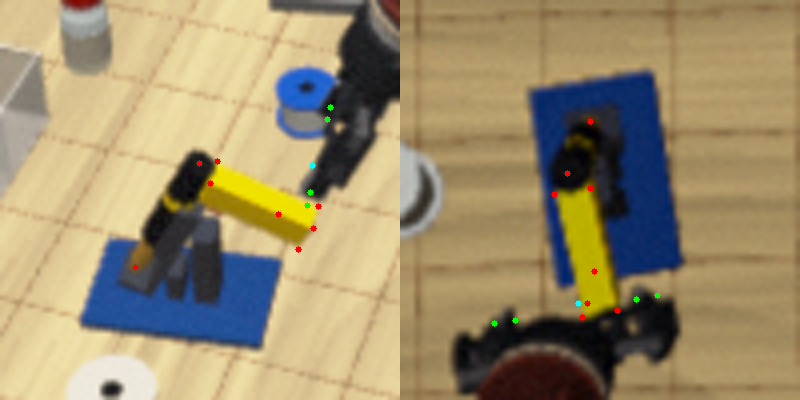

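Request:
arm_command:
  moves:
    - [0,0.06,-0.015,0,0,0]
    - [0,0.12,-0.015,0,0,0]
    - [0,0.18,-0.015,0,0,0]
    - [0,0.24,-0.015,0,0,0]
    - [0,0.3,-0.015,0,0,0]
    - [0,0.36,-0.015,0,0,0]
    - [0,0.42,-0.015,0,0,0]
    - [0,0.453,-0.015,0,0,0]
    - [0,0.453,-0.015,0,0,0]
    - [0,0.453,-0.015,0,0,0]

```text
t: 3.82
position: [0.5388, 0.2389, 0.1019]
ee_rot: [0.7, -0.677, -0.204, -0.101]
contact_force: [-0.1, -0.6, 0.4]
finger_gap: 1.001
```

```bash
python3 pre.py; python3 - <<'E'
from h import *
ims=[]
for n,b in (("side",(230,210,330,310)),("top",(205,155,285,235))):
    p,d=snapshot(n); np.save(f"{n}_p1.npy",p);np.save(f"{n}_d1.npy",d)
    ims.append(cv2.resize(p[b[1]:b[3],b[0]:b[2],::-1],(400,400),interpolation=cv2.INTER_CUBIC))
cv2.imwrite("pics/pre3.png",np.hstack(ims))
E
```

```text
0.09 [-3.300e-03 -4.511e-01  5.000e-03 -0.000e+00  1.000e-04  1.000e-04]
0.0 [-0.0035 -0.0011  0.0049 -0.      0.0001  0.0001]
[0.53881075 0.23891331 0.10188284] [ 0.33 -0.    2.09 -0.13  0.62 -1.31] 3.825
```

View pics/pre3.png

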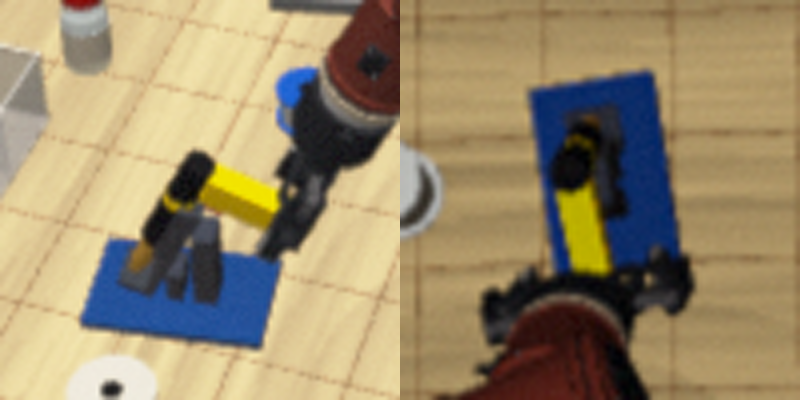

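The fingers straddle the yellow handle (top crop: fingers at 500 and 665, handle at 592; side crop: grip near 285,210). Closing now.

Request:
arm_command:
  moves:
    - [0,0,0,0,0,0]
    - [0,0,0,0,0,0]
    - [0,0,0,0,0,0]
    - [0,0,0,0,0,0]
    - [0,0,0,0,0,0]
    - [0,0,0,0,0,0]
    - [0,0,0,0,0,0]
    - [0,0,0,0,0,0]
    - [0,0,0,0,0,0]
    - [0,0,0,0,0,0]
  fingers: -1
  squeeze: 90

```text
t: 5.18
position: [0.5385, 0.2389, 0.1017]
ee_rot: [0.7, -0.677, -0.204, -0.101]
contact_force: [-5.8, -0.5, 5.1]
finger_gap: 0.29
```

Request:
arm_command:
  moves:
    - [0.02,-0.04,0,0,0,0]
    - [0.04,-0.09,0,0,0,0]
    - [0.07,-0.15,0,0,0,0]
    - [0.11,-0.23,0,0,0,0]
    - [0.15,-0.33,0,0,0,0]
    - [0.2,-0.43,0,0,0,0]
    - [0.25,-0.54,0,0,0,0]
    - [0.3,-0.64,0,0,0,0]
    - [0.34,-0.73,0,0,0,0]
    - [0.37,-0.79,0,0,0,0]
    - [0.38,-0.815,0,0,0,0]
    - [0.38,-0.815,0,0,0,0]
    - [0.38,-0.815,0,0,0,0]

```text
t: 6.8
position: [0.5381, 0.2386, 0.2801]
ee_rot: [0.7, -0.677, -0.203, -0.101]
contact_force: [-0.1, -1.0, -4.4]
finger_gap: 0.29
```

```bash
python3 - <<'E'
from h import *
print(cur(),np.round(observe()['joints'],2),observe()['contact_force'],observe()['torque'])
ims=[]
for n,b in (("side",(230,170,330,270)),("top",(205,135,285,215))):
    p,d=snapshot(n); np.save(f"{n}_p1.npy",p);np.save(f"{n}_d1.npy",d)
    ims.append(cv2.resize(p[b[1]:b[3],b[0]:b[2],::-1],(400,400),interpolation=cv2.INTER_CUBIC))
cv2.imwrite("pics/lift.png",np.hstack(ims))
E
```

```text
(array([0.53807531, 0.23862878, 0.28005078]), array([[ 8.97160056e-01,  4.16119287e-01, -1.48150509e-01],
       [ 1.34578771e-01,  6.19460150e-02,  9.88964734e-01],
       [ 4.20704634e-01, -9.07197570e-01, -4.25331921e-04]])) [ 0.33 -0.21  1.93 -0.09  1.   -1.36] [-0.13249086 -1.02981222 -4.38766619] [-0.06356424  0.8030081  -0.0257513 ]
```

View pics/lift.png

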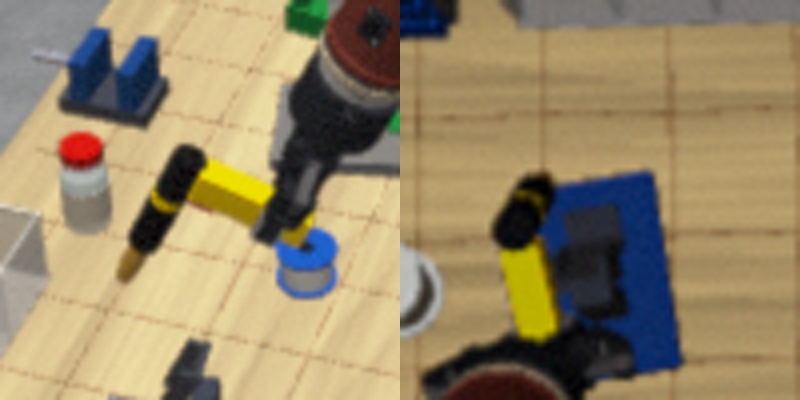

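```bash
cat > inhand.py <<'E'
from fit2 import *
def nose(P):
    return np.minimum(cyl(P,.009,.015,.045),cyl(P,.0075,0,.02))
def gs(P): return np.minimum(np.minimum(box(P,[-.108,-.013,.118],[-.01,.013,.148]),cyl(P,.014,.045,.15)),nose(P))
def fit_inhand(tag,save=True,prior=None):
    v=np.load('fit.npy'); p0,R0=cur(); N=np.array([[1,0,0],[0,0,1],[0,-1,0.]]) # gun axes in tool: gx=tx, gy=tz, gz=-ty
    A=N  # columns: gun x->(1,0,0); gun y->(0,0,1); gun z->(0,-1,0)
    A=np.array([[1,0,0],[0,0,-1],[0,1,0.]])
    D=[]
    w0=np.zeros(6) if prior is None else prior
    def gunin(w): 
        Rg=A@R.from_rotvec(w[3:]).as_matrix(); t=np.array([0,-GD,0])-A@np.array([-.08,0,.133])+w[:3]
        # pivot rotation about grip
        t=np.array([0,-GD,0])+w[:3]-Rg@np.array([-.08,0,.133]); return t,Rg
    for i,n in enumerate(("side","top")):
        p,d=snapshot(n); np.save(f"{n}_p_{tag}.npy",p);np.save(f"{n}_d_{tag}.npy",d)
        hsv=cv2.cvtColor(p,cv2.COLOR_RGB2HSV); H,S,V=[hsv[...,k].astype(int) for k in range(3)]
        X=cloud(n,d)+v[8+3*i:11+3*i]; Q=(X-p0)@R0; t,Rg=gunin(w0); G=(Q-t)@Rg
        g=gs(G.reshape(-1,3)).reshape(400,640)
        yellow=(H>20)&(H<36)&(S>150)&(V>60)
        m=(d>0)&(abs(g)<.015)&((yellow&(G[...,0]<-.01))|((G[...,0]>-.02)&(G[...,2]>-.01)))&(X[...,2]>.1)
        D.append(Q[m]); print(n,m.sum(),end=' ')
    def res(w):
        r=[w[:3]/.004*.003,w[3:]/.03*.003]
        for q in D:
            t,Rg=gunin(w); r.append(gs((q-t)@Rg))
        return np.concatenate(r)
    s=least_squares(res,w0,loss='soft_l1',f_scale=.0015)
    w=s.x; print('\nw mm/deg',np.round(w[:3]*1e3,1),np.round(np.degrees(w[3:]),2),'med',np.median(abs(res(w)[6:])))
    t,Rg=gunin(w); tip=p0+R0@t; RGw=R0@Rg; z=RGw[:,2]; dx=np.array([v[3],v[4],0]); q=rot(v[5]).T@(tip-dx)
    print('tip world',np.round(tip,4),'tip in dock mm',np.round(q*1e3,1),'tilt',np.degrees(np.arccos(z[2])),'z in dock',np.round(rot(v[5]).T@z,3),'handle(-x) in dock',np.round(-rot(v[5]).T@RGw[:,0],3))
    if save: np.save('w.npy',w)
    return w,D
if __name__=="__main__":
    import sys; fit_inhand(sys.argv[1])
E
python3 inhand.py a
```

```text
side [309, 664, 311, 510]
top [210, 556, 388, 660]
side 530 top 302 
w mm/deg [-1.5  0.1  0.6] [ 0.   -0.2  -0.06] med 0.0011952773024116615
tip world [0.6564 0.2569 0.2099] tip in dock mm [148.9 453.  209.9] tilt 25.086843855974436 z in dock [-0.423  0.035  0.906] handle(-x) in dock [-0.903  0.074 -0.424]
```

```bash
cat > plan.py <<'E'
import numpy as np
# gun outline in (x,z) mm, dense
def seg(a,b,n): 
    t=np.linspace(0,1,n)[:,None]; return np.array(a)*(1-t)+np.array(b)*t
pts=[(-6,0),(6,0),(9,15),(9,45),(14,45),(14,150),(-14,150),(-14,45),(-9,45),(-9,15),(-6,0)]
O=np.vstack([seg(pts[i],pts[i+1],40) for i in range(len(pts)-1)])
O=np.vstack([O,seg((-108,118),(-14,118),60),seg((-108,148),(-14,148),40)])
# dock solids sdf: polygons
B1=np.array([(15.5+3,92),(35,92),(35,0),(0,0),(0,20),(10.5,20),(10.5,45),(13.5,48),(15.5,48),(15.5,89)],np.float32)
B1[6:8]=[(10.5,45),(13.5,48)]
B2=B1*[-1,1]; bar=np.array([(-12,214),(18,214),(18,238),(-12,238)],np.float32)
def segd(P,poly):
    d=np.full(len(P),1e9); ins=np.zeros(len(P),bool)
    for i in range(len(poly)):
        a,b=poly[i],poly[(i+1)%len(poly)]; ab=b-a; t=np.clip(((P-a)@ab)/(ab@ab),0,1); d=np.minimum(d,np.linalg.norm(P-a-t[:,None]*ab,axis=1))
        c=(a[1]>P[:,1])!=(b[1]>P[:,1])
        with np.errstate(all='ignore'): ins^=c&(P[:,0]<(b[0]-a[0])*(P[:,1]-a[1])/(b[1]-a[1])+a[0])
    return np.where(ins,-d,d)
def clear(x,z,th,parts=False):
    c,s=np.cos(np.radians(th)),np.sin(np.radians(th))
    W=np.c_[O[:,0]*c-O[:,1]*s+x,O[:,0]*s+O[:,1]*c+z]
    r=[segd(W,p.astype(float)).min() for p in (B1,B2,bar)]
    return r if parts else min(r)
if __name__=="__main__":
    for z in (110,95,85,80,75,70,66,62,58,54,50,46,42,38,34,30,25,20.5):
        best=[]
        for th in range(0,37,2):
            cs=[(clear(x,z,th),x) for x in np.arange(-4,22,1.)] if th else [(clear(x,z,th),x) for x in np.arange(-4,5,1.)]
            best.append(max(cs)+(th,))
        print(z,' '.join(f"{t}:{c:.1f}@{x:.0f}" for c,x,t in best if c>-1))
E
python3 plan.py
```

```text
110 12:-0.0@-4 14:3.6@-4 16:7.0@-4 18:10.5@-4 20:14.1@-4 22:17.6@-4 24:19.1@-2 26:20.2@0 28:21.6@3 30:22.8@4 32:22.8@4 34:22.7@4 36:22.6@4
95 10:-0.9@-4 12:2.9@-4 14:7.0@-4 16:8.9@-2 18:10.6@0 20:11.3@1 22:11.4@2 24:11.6@2 26:11.7@2 28:11.5@2 30:11.5@3 32:11.7@3 34:11.4@3 36:11.4@4
85 10:0.5@-4 12:4.0@-3 14:5.6@0 16:7.7@2 18:7.4@2 20:7.0@2 22:6.9@3 24:6.9@3 26:6.4@3 28:6.2@4 30:6.1@4 32:5.6@4 34:5.5@5 36:5.2@5
80 10:1.5@-4 12:3.1@-1 14:5.2@1 16:6.4@3 18:5.9@3 20:5.9@4 22:5.7@4 24:5.2@4 26:5.1@5 28:4.9@5 30:4.3@6 32:4.4@6 34:3.8@6 36:3.6@7
75 10:0.9@-3 12:3.3@0 14:5.1@3 16:5.7@4 18:5.2@4 20:4.9@5 22:4.8@5 24:4.0@5 26:4.1@6 28:3.4@6 30:3.3@7 32:2.7@7 34:2.5@8 36:1.8@8
70 10:1.0@-2 12:3.2@1 14:5.3@4 16:4.7@5 18:4.6@5 20:3.9@6 22:3.8@6 24:3.0@7 26:2.9@7 28:2.2@8 30:1.9@8 32:1.4@9 34:0.7@9 36:0.5@10
66 8:-1.0@-4 10:0.9@-1 12:3.1@2 14:4.7@5 16:4.4@5 18:3.8@6 20:3.3@6 22:2.9@7 24:2.2@7 26:2.0@8 28:1.2@9 30:0.8@9 32:0.4@10 34:-0.5@11 36:-0.9@11
62 0:2.0@4 2:1.6@5 4:1.4@6 6:1.4@6 8:1.5@7 10:1.8@7 12:3.4@3 14:4.4@5 16:3.7@6 18:3.1@6 20:2.9@7 22:1.9@8 24:1.5@8 26:1.1@9 28:0.2@10 30:-0.3@10 32:-0.7@11
58 0:6.0@0 2:5.6@1 4:5.4@2 6:5.2@2 8:5.0@3 10:4.8@4 12:4.6@5 14:3.7@6 16:3.1@6 18:2.8@7 20:1.9@8 22:1.2@8 24:0.8@9 26:0.1@10 28:-0.8@11
54 0:6.5@0 2:6.0@1 4:5.6@2 6:5.1@3 8:4.7@4 10:4.2@5 12:3.4@6 14:2.5@7 16:1.5@8 18:0.5@9 20:-0.4@10
50 0:5.3@0 2:5.0@2 4:4.5@3 6:3.7@4 8:2.8@5 10:2.2@7 12:1.6@8 14:0.7@9 16:-0.3@10
46 0:2.5@0 2:2.4@2 4:1.7@3 6:0.9@4 8:0.4@5 10:-0.1@6 12:-0.6@7 14:-0.8@9
42 0:1.5@0 2:1.1@2 4:1.2@3 6:0.3@4 8:-0.5@5
38 0:1.5@0 2:1.1@2 4:0.7@3 6:-0.0@4 8:-0.8@5
34 0:1.5@0 2:0.7@2 4:0.2@3 6:-0.4@4
30 0:1.5@0 2:0.5@1 4:-0.3@3 6:-0.8@4
25 0:1.5@0 2:0.3@1 4:-0.4@3
20.5 0:0.5@0 2:0.2@1 4:-0.4@3
```

The in-hand fit gives the tip 1.5 mm off nominal with no rotation. Now I'll carry it to a point in front of the dock.

```bash
cat > go.py <<'E'
from h import *
import sys,json
v=np.load('fit.npy'); w=np.load('w.npy')
A=np.array([[1,0,0],[0,0,-1],[0,1,0.]]); Rg=A@R.from_rotvec(w[3:]).as_matrix(); t=np.array([0,-GD,0])+w[:3]-Rg@np.array([-.08,0,.133])
def pose(x,y,z,th,yaw=0):
    RG=R.from_euler('z',v[5]+np.radians(yaw)).as_matrix()@R.from_euler('y',-th,degrees=True).as_matrix()
    tip=np.array([v[3],v[4],0])+R.from_euler('z',v[5]).as_matrix()@np.array([x,y,z])/1000
    M=RG@Rg.T; return tip-M@t,M
if __name__=="__main__":
    p0,R0=cur(); RGw=R0@Rg; tip=p0+R0@t; D=R.from_euler('z',v[5]).as_matrix()
    q=D.T@(tip-[v[3],v[4],0])*1000; zz=D.T@RGw[:,2]
    print('now tip dock',np.round(q,1),'tilt',round(np.degrees(np.arctan2(-zz[0],zz[2])),2),'side',round(np.degrees(zz[1]),2),'F',np.round(observe()['contact_force'],1),'gap',round(float(observe()['finger_gap']),3),'t',observe()['t'],'j',np.round(observe()['joints'],2))
    for a in sys.argv[1:]:
        k=list(map(float,a.split(','))); P,M=pose(*k)
        print(a,np.round(row(P,M,p0,R0),3).tolist(),np.round(P,3))
E
python3 go.py -100,0,180,25 2>&1
```

```text
now tip dock [149.2 453.  210.3] tilt 25.05 side 1.98 F [ 1.3 -0.  -3.9] gap 0.289 t 7.0 j [ 0.33 -0.21  1.93 -0.09  1.   -1.36]
-100,0,180,25 [-1.021, -0.308, -2.407, 0.011, -0.024, 0.001] [ 0.401 -0.269  0.25 ]
```

Request:
arm_command:
  moves:
    - [-0.03,-0.01,-0.04,0,0,0]
    - [-0.08,-0.03,-0.12,0,0,0]
    - [-0.15,-0.05,-0.23,0,-0.003,0]
    - [-0.23,-0.07,-0.34,0,-0.005,0]
    - [-0.31,-0.1,-0.45,0,-0.007,0]
    - [-0.39,-0.12,-0.56,0,-0.009,0]
    - [-0.47,-0.14,-0.67,0.01,-0.011,0]
    - [-0.55,-0.17,-0.78,0.01,-0.014,0]
    - [-0.63,-0.19,-0.89,0.01,-0.018,0]
    - [-0.71,-0.21,-0.98,0.011,-0.024,0]

```text
t: 8.25
position: [0.422, 0.0221, 0.2593]
ee_rot: [0.703, -0.669, -0.232, -0.072]
contact_force: [-0.1, -0.9, -3.3]
finger_gap: 0.29
```

```bash
python3 go.py -100,0,180,25 2>&1
```

```text
now tip dock [-12.9 278.3 189.3] tilt 25.21 side 0.07 F [-0.1 -0.9 -3.3] gap 0.29 t 8.25 j [-0.31 -0.73  2.31  0.24  1.19 -2.16]
-100,0,180,25 [-0.416, -0.142, -1.39, 0.0, 0.001, 0.001] [ 0.401 -0.269  0.25 ]
```

Joint 6 is heading for its limit (-2.16, limit -2.68). The dock bore is round and the handle tolerance wide, so I'll insert with the gun yawed about -12° and keep the reach longer.

```bash
python3 go.py -30,150,160,25,-12 -40,20,140,25,-12 -40,0,140,25,-12 2>&1
```

```text
now tip dock [-12.9 278.3 189.3] tilt 25.21 side 0.07 F [-0.1 -0.9 -3.3] gap 0.29 t 8.25 j [-0.31 -0.73  2.31  0.24  1.19 -2.16]
-30,150,160,25,-12 [-0.128, 0.101, -0.517, -0.028, 0.061, 0.001] [ 0.432 -0.082  0.23 ]
-40,20,140,25,-12 [-0.217, 0.171, -1.166, -0.028, 0.061, 0.001] [ 0.452 -0.211  0.21 ]
-40,0,140,25,-12 [-0.217, 0.171, -1.266, -0.028, 0.061, 0.001] [ 0.456 -0.23   0.21 ]
```

Request:
arm_command:
  moves:
    - [-0.01,0.01,-0.05,-0.004,0.01,0]
    - [-0.03,0.03,-0.13,-0.01,0.02,0]
    - [-0.06,0.05,-0.24,-0.015,0.035,0]
    - [-0.09,0.075,-0.36,-0.02,0.05,0]
    - [-0.12,0.095,-0.47,-0.028,0.061,0]
    - [-0.128,0.101,-0.517,-0.028,0.061,0.001]
    - [-0.128,0.101,-0.517,-0.028,0.061,0.001]

```text
t: 9.12
position: [0.4325, -0.0809, 0.2302]
ee_rot: [0.692, -0.689, -0.159, -0.145]
contact_force: [-0.8, -0.3, -3.4]
finger_gap: 0.292
```

```bash
python3 go.py -40,0,140,25,-12 2>&1
```

```text
now tip dock [-29.  150.8 159.6] tilt 24.5 side 4.98 F [-0.8 -0.3 -3.4] gap 0.292 t 9.125 j [-0.54 -0.64  2.31  0.25  1.11 -2.2 ]
-40,0,140,25,-12 [0.052, 0.132, -0.749, -0.0, -0.0, -0.0] [ 0.456 -0.23   0.21 ]
```

```bash
python3 go.py -40,0,140,25,-15 2>&1
```

```text
now tip dock [-29.  150.8 159.6] tilt 24.5 side 4.98 F [-0.8 -0.3 -3.4] gap 0.292 t 9.125 j [-0.54 -0.64  2.31  0.25  1.11 -2.2 ]
-40,0,140,25,-15 [0.053, 0.132, -0.718, -0.007, 0.015, -0.0] [ 0.456 -0.224  0.21 ]
```

Request:
arm_command:
  moves:
    - [0,0.01,-0.05,0,0,0]
    - [0.01,0.03,-0.14,-0.002,0.004,0]
    - [0.02,0.05,-0.25,-0.003,0.007,0]
    - [0.03,0.07,-0.36,-0.004,0.01,0]
    - [0.04,0.09,-0.47,-0.005,0.012,0]
    - [0.045,0.11,-0.57,-0.006,0.013,0]
    - [0.05,0.12,-0.66,-0.007,0.015,0]
    - [0.053,0.132,-0.71,-0.007,0.015,0]
    - [0.053,0.132,-0.718,-0.007,0.015,0]
    - [0.053,0.132,-0.718,-0.007,0.015,0]

```text
t: 10.38
position: [0.456, -0.2236, 0.2108]
ee_rot: [-0.688, 0.693, 0.141, 0.163]
contact_force: [-0.4, -0.1, -2.5]
finger_gap: 0.293
```

```bash
python3 go.py 2,0,105,20,-15 2>&1; cat > view.py <<'E'
from h import *
import sys
tag=sys.argv[1]; ims=[]
for n,b in (("side",(270,130,350,210)),("top",(325,150,405,230))):
    p,d=snapshot(n); np.save(f"{n}_p_{tag}.npy",p);np.save(f"{n}_d_{tag}.npy",d)
    ims.append(cv2.resize(p[b[1]:b[3],b[0]:b[2],::-1],(400,400),interpolation=cv2.INTER_CUBIC))
cv2.imwrite(f"pics/v_{tag}.png",np.hstack(ims))
E
python3 view.py b; python3 inhand.py b
```

```text
now tip dock [-40.    0.5 140.3] tilt 24.26 side 6.22 F [-0.4 -0.1 -2.5] gap 0.293 t 10.375 j [-0.81 -0.35  2.17  0.35  1.04 -2.49]
2,0,105,20,-15 [0.162, 0.213, 0.052, -0.0, -0.0, 0.028] [ 0.504 -0.215  0.186]
side [309, 664, 311, 510]
top [210, 556, 388, 660]
side 365 top 282 
w mm/deg [-0.9  0.1  0.5] [ 0.35  0.05 -0.04] med 0.0015681517843355725
tip world [ 0.5758 -0.2257  0.1401] tip in dock mm [-39.4   1.4 140.1] tilt 24.76901904115197 z in dock [-0.406  0.102  0.908] handle(-x) in dock [-0.877  0.234 -0.419]
```

View pics/v_b.png

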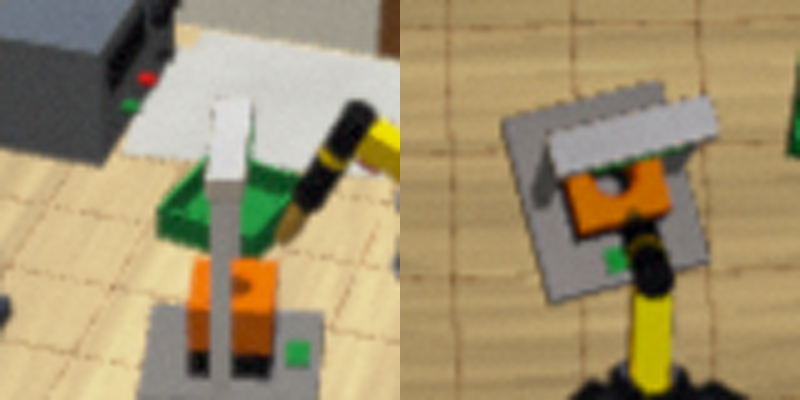

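The gun sits tilted in front of the dock, nose near side crop (285,235). Next I'll check the bore estimate against the visible mouth.

```bash
cat > ov.py <<'E'
from h import *
import sys
tag=sys.argv[1]; v=np.load('fit.npy'); ims=[]
import go
p0,R0=cur(); tip=p0+R0@go.t; RG=R0@go.Rg
D=R.from_euler('z',v[5]).as_matrix(); th=np.linspace(0,2*np.pi,60)
for n,b in (("side",(270,130,350,210)),("top",(325,150,405,230))):
    im=np.load(f"{n}_p_{tag}.npy"); k=7; I=cv2.resize(im[b[1]:b[3],b[0]:b[2],::-1],None,fx=5,fy=5,interpolation=cv2.INTER_CUBIC); k=5
    o=v[8:11] if n=="side" else v[11:14]
    def line(X,c):
        q=(proj(n,np.array(X)-o)-[b[0],b[1]]+.5)*k; cv2.polylines(I,[np.round(q).astype(int)],False,c,1,cv2.LINE_AA)
    W=lambda P:(np.array(P,float)/1000)@D.T+[v[3],v[4],0]
    line(W(np.c_[15.5*np.cos(th),15.5*np.sin(th),0*th+92]),(255,0,255))
    line(W([(-35,-35,92),(35,-35,92),(35,35,92),(-35,35,92),(-35,-35,92)]),(255,255,0))
    line(W([(-12,-58,238),(18,-58,238),(18,58,238),(-12,58,238),(-12,-58,238)]),(0,255,0))
    G=lambda P:(np.array(P,float)/1000)@RG.T+tip
    line(G(np.c_[6*np.cos(th),6*np.sin(th),0*th]),(0,0,255)); line(G(np.c_[14*np.cos(th),14*np.sin(th),0*th+150]),(0,0,255)); line(G(np.c_[14*np.cos(th),14*np.sin(th),0*th+45]),(0,0,255))
    ims.append(I)
cv2.imwrite(f"pics/ov_{tag}.png",np.hstack(ims))
E
python3 ov.py b
```

```text
(no output)
```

View pics/ov_b.png

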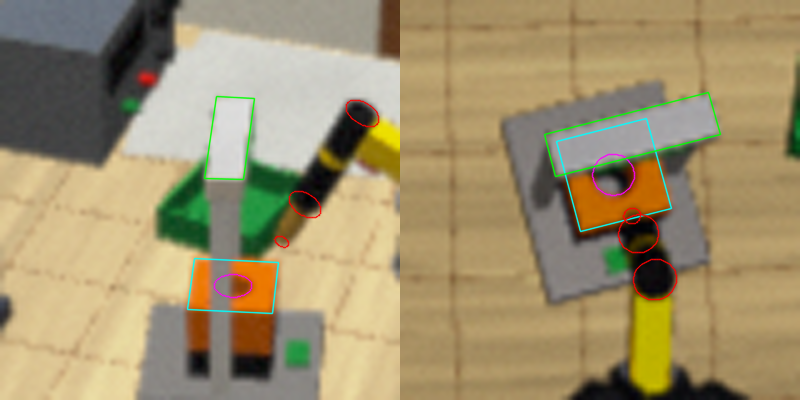

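The overlay agrees with the pictures to about half a pixel in both views. Moving the nose over the mouth.

Request:
arm_command:
  moves:
    - [0.02,0.03,0.006,0,0,0.004]
    - [0.04,0.06,0.014,0,0,0.008]
    - [0.06,0.09,0.02,0,0,0.012]
    - [0.09,0.12,0.03,0,0,0.016]
    - [0.11,0.15,0.036,0,0,0.02]
    - [0.14,0.18,0.045,0,0,0.024]
    - [0.155,0.205,0.05,0,0,0.027]
    - [0.162,0.213,0.052,0,0,0.028]
    - [0.162,0.213,0.052,0,0,0.028]
    - [0.162,0.213,0.052,0,0,0.028]

```text
t: 11.82
position: [0.5034, -0.215, 0.1858]
ee_rot: [-0.695, 0.698, 0.11, 0.132]
contact_force: [-0.2, -0.3, -4.0]
finger_gap: 0.297
```

```bash
python3 view.py c; python3 inhand.py c; python3 ov.py c; python3 go.py 2,0,95,20,-15 3.5,0,84,18,-15 4,0,76,16,-15 4.5,0,68,15,-15
```

```text
side [309, 664, 311, 510]
top [210, 556, 388, 660]
side 355 top 222 
w mm/deg [-0.3 -0.8 -0.2] [0.53 0.86 0.72] med 0.001783606764776553
tip world [ 0.6154 -0.2166  0.1043] tip in dock mm [  1.3   1.3 104.3] tilt 18.93453458622553 z in dock [-0.316  0.075  0.946] handle(-x) in dock [-0.917  0.232 -0.324]
now tip dock [  1.3   1.4 104.3] tilt 18.46 side 4.29 F [-0.1  0.1 -3.8] gap 0.291 t 12.025 j [-0.67 -0.17  2.05  0.24  0.99 -2.32]
2,0,95,20,-15 [-0.022, 0.053, 0.005, -0.003, 0.004, -0.006] [ 0.503 -0.214  0.175]
3.5,0,84,18,-15 [-0.013, 0.093, 0.007, -0.003, 0.004, 0.005] [ 0.507 -0.214  0.167]
4,0,76,16,-15 [-0.004, 0.119, 0.007, -0.003, 0.004, 0.016] [ 0.511 -0.214  0.163]
4.5,0,68,15,-15 [-0.005, 0.151, 0.008, -0.003, 0.004, 0.022] [ 0.513 -0.214  0.157]
```

View pics/ov_c.png

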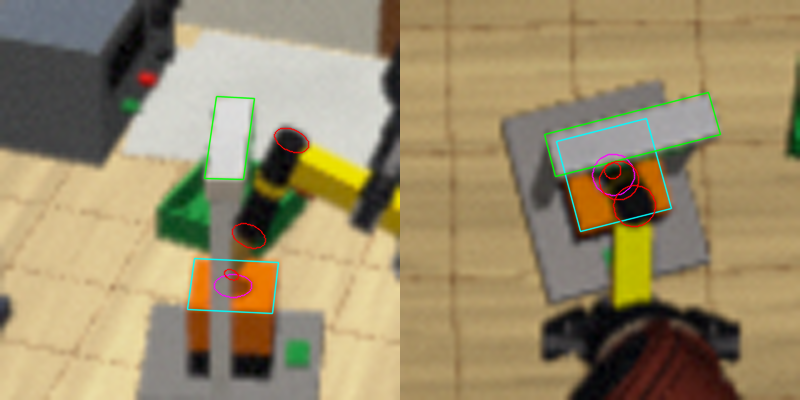

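The third fit is contaminated by dock points near the nose, so I'll use the average of the two clean fits.

```bash
python3 - <<'E'
import numpy as np
np.save('w.npy',np.r_[[-.0012,.0001,.00055],np.radians([.1,-.05,-.05])])
E
python3 go.py 2,0,95,20,-15 3.5,0,84,18,-15 4,0,76,16,-15 4.5,0,68,15,-15
```

```text
now tip dock [  1.9  -0.2 105. ] tilt 19.24 side 4.93 F [-0.1  0.1 -3.8] gap 0.291 t 12.025 j [-0.67 -0.17  2.05  0.24  0.99 -2.32]
2,0,95,20,-15 [-0.019, 0.048, 0.002, -0.001, -0.0, -0.001] [ 0.503 -0.215  0.176]
3.5,0,84,18,-15 [-0.01, 0.089, 0.004, -0.001, -0.0, 0.01] [ 0.508 -0.214  0.168]
4,0,76,16,-15 [-0.001, 0.115, 0.004, -0.001, -0.0, 0.021] [ 0.511 -0.214  0.164]
4.5,0,68,15,-15 [-0.002, 0.147, 0.005, -0.001, -0.0, 0.027] [ 0.513 -0.214  0.158]
```

Request:
arm_command:
  moves:
    - [-0.01,0.024,0.001,0,0,0]
    - [-0.019,0.048,0,0,0,0]
    - [-0.015,0.068,0,0,0,0.005]
    - [-0.01,0.089,0,0,0,0.01]
    - [-0.005,0.102,0,0,0,0.015]
    - [-0.001,0.115,0,0,0,0.021]
    - [-0.002,0.131,0,0,0,0.024]
    - [-0.002,0.147,0,0,0,0.027]
    - [-0.002,0.147,0,0,0,0.027]

```text
t: 13.15
position: [0.5131, -0.2151, 0.1575]
ee_rot: [-0.7, 0.702, 0.081, 0.102]
contact_force: [-0.2, -0.0, -3.9]
finger_gap: 0.295
```

```bash
python3 view.py d;python3 ov.py d;  python3 go.py 5,-1,60,14,-15 4.5,-1,57,11,-15 2.5,-.5,56,6,-15 0,0,55,0,-15
```

```text
now tip dock [ 4.2 -0.5 67.7] tilt 14.5 side 3.7 F [-0.7  0.3 -3.2] gap 0.294 t 13.25 j [-0.63 -0.06  1.99  0.17  1.   -2.24]
5,-1,60,14,-15 [0.004, 0.032, 0.0, -0.001, 0.0, 0.005] [ 0.515 -0.215  0.152]
4.5,-1,57,11,-15 [0.028, 0.026, -0.001, -0.001, -0.0, 0.022] [ 0.52  -0.216  0.154]
2.5,-.5,56,6,-15 [0.071, -0.0, -0.001, -0.001, -0.0, 0.05] [ 0.527 -0.216  0.162]
0,0,55,0,-15 [0.124, -0.027, -0.002, -0.001, -0.0, 0.083] [ 0.536 -0.216  0.169]
```

View pics/ov_d.png

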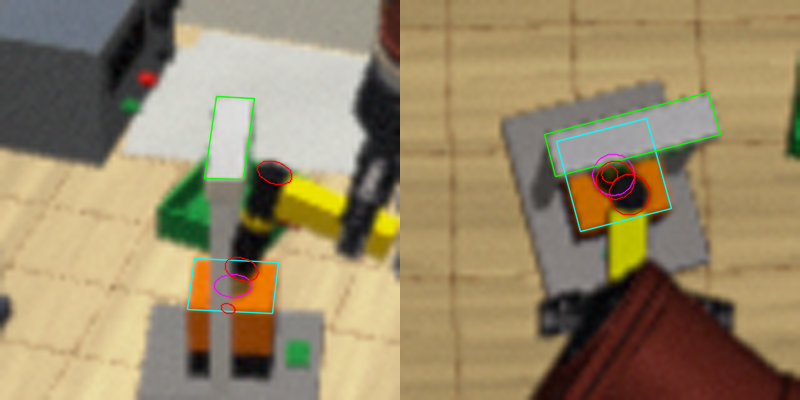

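The nose is in the bore with no contact force. Straightening while lowering slightly.

Request:
arm_command:
  moves:
    - [0.002,0.016,0,0,0,0.003]
    - [0.004,0.032,0,0,0,0.005]
    - [0.016,0.029,0,0,0,0.014]
    - [0.028,0.026,0,0,0,0.022]
    - [0.042,0.018,0,0,0,0.031]
    - [0.056,0.009,0,0,0,0.041]
    - [0.071,0,0,0,0,0.05]
    - [0.089,-0.009,-0.001,0,0,0.061]
    - [0.106,-0.018,-0.001,0,0,0.072]
    - [0.124,-0.027,-0.002,0,0,0.083]
    - [0.124,-0.027,-0.002,-0.001,0,0.083]
    - [0.124,-0.027,-0.002,-0.001,0,0.083]

```text
t: 14.75
position: [0.5356, -0.2162, 0.1693]
ee_rot: [-0.706, 0.708, -0.011, 0.011]
contact_force: [0.0, -0.1, -3.7]
finger_gap: 0.293
```

```bash
python3 view.py e;python3 ov.py e;  python3 go.py 0,0,55,0,-15 0,0,48,0,-15 0,0,40,0,-15 0,0,30,0,-15 0,0,20,0,-15; python3 -c "
from station import *;print(observe()['torque'])"
```

```text
now tip dock [-0.3 -0.1 54.9] tilt -0.01 side 0.06 F [ 0.6  0.7 -3.7] gap 0.291 t 14.85 j [-0.52  0.16  1.72 -0.    1.27 -2.06]
0,0,55,0,-15 [0.002, -0.0, -0.0, 0.0, -0.0, 0.0] [ 0.536 -0.216  0.169]
0,0,48,0,-15 [0.002, 0.035, 0.0, 0.0, -0.0, 0.0] [ 0.536 -0.216  0.162]
0,0,40,0,-15 [0.002, 0.075, 0.0, 0.0, -0.0, 0.0] [ 0.536 -0.216  0.154]
0,0,30,0,-15 [0.002, 0.125, 0.0, 0.0, -0.0, 0.0] [ 0.536 -0.216  0.144]
0,0,20,0,-15 [0.002, 0.175, 0.0, 0.0, -0.0, 0.0] [ 0.536 -0.216  0.134]
[0.04970505 0.22713877 0.00613024]
```

View pics/ov_e.png

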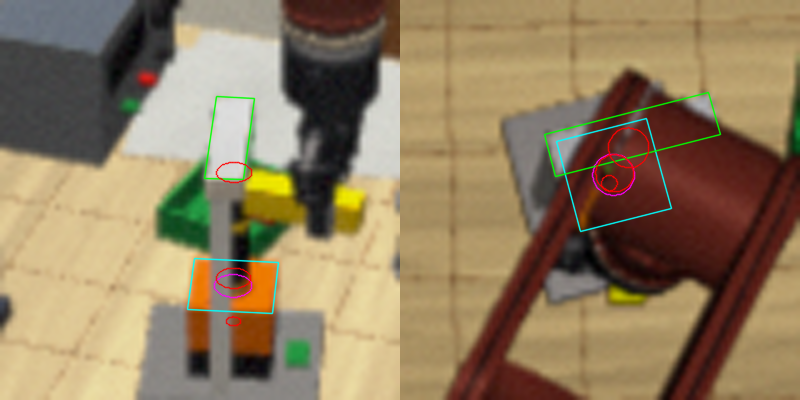

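Upright below the bar. Lowering in small steps, watching the force.

Request:
arm_command:
  moves:
    - [0.002,0.01,0,0,0,0]
    - [0.002,0.02,0,0,0,0]
    - [0.002,0.03,0,0,0,0]
    - [0.002,0.04,0,0,0,0]
    - [0.002,0.05,0,0,0,0]
    - [0.002,0.05,0,0,0,0]
    - [0.002,0.05,0,0,0,0]

```text
t: 15.72
position: [0.5361, -0.2164, 0.1596]
ee_rot: [-0.706, 0.708, -0.011, 0.011]
contact_force: [0.3, 0.0, -3.8]
finger_gap: 0.29
```

Request:
arm_command:
  moves:
    - [0,0.01,0,0,0,0]
    - [0,0.02,0,0,0,0]
    - [0,0.03,0,0,0,0]
    - [0,0.03,0,0,0,0]
    - [0,0.03,0,0,0,0]

```text
t: 16.35
position: [0.5361, -0.2164, 0.1536]
ee_rot: [-0.706, 0.708, -0.011, 0.011]
contact_force: [0.1, -0.2, -3.9]
finger_gap: 0.289
```

```bash
python3 go.py; python3 -c "
from station import *;print(observe()['torque'])"
```

```text
now tip dock [ 0.4 -0.5 39.2] tilt 0.0 side 0.08 F [ 0.1 -0.2 -3.9] gap 0.289 t 16.35 j [-0.52  0.18  1.73 -0.    1.24 -2.06]
[-0.02960466  0.24912577  0.00966877]
```

Request:
arm_command:
  moves:
    - [0,0.01,0,0,0,0]
    - [0,0.02,0,0,0,0]
    - [0,0.03,0,0,0,0]
    - [0,0.04,0,0,0,0]
    - [0,0.05,0,0,0,0]
    - [0,0.06,0,0,0,0]
    - [0,0.06,0,0,0,0]
    - [0,0.06,0,0,0,0]

```text
t: 17.35
position: [0.5361, -0.2165, 0.1416]
ee_rot: [-0.706, 0.708, -0.011, 0.011]
contact_force: [0.4, 0.6, -4.6]
finger_gap: 0.289
```

```bash
python3 go.py; python3 -c "
from station import *;print(observe()['torque'])"
```

```text
now tip dock [ 0.4 -0.5 27.3] tilt 0.01 side 0.08 F [ 0.4  0.6 -4.6] gap 0.289 t 17.35 j [-0.52  0.19  1.74 -0.    1.21 -2.06]
[ 0.05326215  0.24161554 -0.02275866]
```

Request:
arm_command:
  moves:
    - [0,0.007,0,0,0,0]
    - [0,0.015,0,0,0,0]
    - [0,0.022,0,0,0,0]
    - [0,0.028,0,0,0,0]
    - [0,0.028,0,0,0,0]
    - [0,0.028,0,0,0,0]

```text
t: 18.1
position: [0.5361, -0.2165, 0.136]
ee_rot: [-0.706, 0.708, -0.011, 0.011]
contact_force: [0.3, -0.1, -3.8]
finger_gap: 0.29
```

Request:
arm_command:
  moves:
    - [0,0.003,0,0,0,0]
    - [0,0.006,0,0,0,0]
    - [0,0.006,0,0,0,0]
    - [0,0.006,0,0,0,0]

```text
t: 18.6
position: [0.5361, -0.2165, 0.1348]
ee_rot: [-0.706, 0.708, -0.011, 0.011]
contact_force: [0.5, 0.1, -4.1]
finger_gap: 0.293
```

Request:
arm_command:
  moves:
    - [0,0.003,0,0,0,0]
    - [0,0.005,0,0,0,0]
    - [0,0.005,0,0,0,0]
    - [0,0.005,0,0,0,0]

```text
t: 19.1
position: [0.5361, -0.2165, 0.1339]
ee_rot: [-0.706, 0.708, -0.011, 0.011]
contact_force: [-1.3, 1.1, -1.3]
finger_gap: 0.292
```

Request:
arm_command:
  moves:
    - [0,0.002,0,0,0,0]
    - [0,0.002,0,0,0,0]
    - [0,0.002,0,0,0,0]

```text
t: 19.48
position: [0.5361, -0.2166, 0.1338]
ee_rot: [-0.706, 0.708, -0.011, 0.011]
contact_force: [-4.0, 0.9, 4.0]
finger_gap: 0.288
```

```bash
python3 go.py; python3 view.py f; python3 ov.py f; python3 -c "
from station import *;print(observe()['torque'])"
```

```text
now tip dock [ 0.3 -0.6 19.4] tilt 0.0 side 0.09 F [-4.   0.9  4. ] gap 0.288 t 19.475 j [-0.52  0.2   1.74 -0.    1.2  -2.06]
[0.34589013 0.86093444 0.08175916]
```

View pics/ov_f.png

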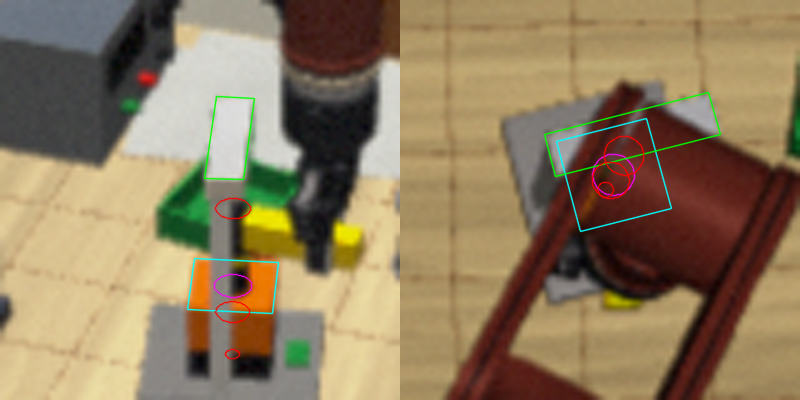

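The stiff force rise at the expected depth shows it is on the floor (tip estimate 19.4 mm against 20). Releasing.

Request:
arm_command:
  moves:
    - [0,-0.002,0,0,0,0]
    - [0,-0.002,0,0,0,0]
    - [0,-0.002,0,0,0,0]
    - [0,-0.002,0,0,0,0]
  squeeze: 20

```text
t: 20.08
position: [0.5361, -0.2165, 0.1338]
ee_rot: [-0.706, 0.708, -0.011, 0.011]
contact_force: [-4.0, 1.2, 3.0]
finger_gap: 0.29
```

Request:
arm_command:
  moves:
    - [0,0,0,0,0,0]
    - [0,0,0,0,0,0]
    - [0,0,0,0,0,0]
    - [0,0,0,0,0,0]
    - [0,0,0,0,0,0]
    - [0,0,0,0,0,0]
    - [0,0,0,0,0,0]
    - [0,0,0,0,0,0]
  fingers: 0.6

```text
t: 21.08
position: [0.5361, -0.2165, 0.1337]
ee_rot: [-0.706, 0.708, -0.011, 0.011]
contact_force: [-0.2, 0.3, -0.3]
finger_gap: 0.798
```

```bash
python3 view.py g;python3 go.py
```

```text
now tip dock [ 0.3 -0.5 19.4] tilt 0.0 side 0.08 F [0.1 0.2 0.2] gap 0.798 t 21.175 j [-0.52  0.2   1.74 -0.    1.2  -2.06]
```

View pics/v_g.png

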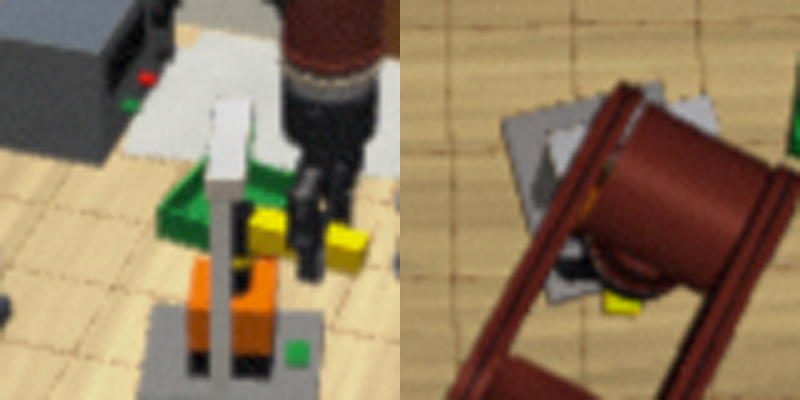

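The fingers are open and the force is zero, with the handle free between them. Retreating straight up, then back.

Request:
arm_command:
  moves:
    - [0,-0.03,0,0,0,0]
    - [0,-0.08,0,0,0,0]
    - [0,-0.15,0,0,0,0]
    - [0,-0.25,0,0,0,0]
    - [0,-0.37,0,0,0,0]
    - [0,-0.5,0,0,0,0]
    - [0,-0.63,0,0,0,0]
    - [0,-0.75,0,0,0,0]
    - [0,-0.85,0,0,0,0]
    - [-0.1,-0.9,0.1,0,0,0]
    - [-0.25,-0.9,0.25,0,0,0]
    - [-0.4,-0.9,0.4,0,0,0]
    - [-0.55,-0.9,0.55,0,0,0]
    - [-0.6,-0.9,0.7,0,0,0]
    - [-0.6,-0.9,0.8,0,0,0]
    - [-0.6,-0.9,0.8,0,0,0]
    - [-0.6,-0.9,0.8,0,0,0]
  fingers: 1

```text
t: 23.3
position: [0.4214, -0.0527, 0.3138]
ee_rot: [-0.706, 0.708, -0.011, 0.011]
contact_force: [0.6, -0.4, -1.0]
finger_gap: 1.0
```

```bash
python3 view.py h; python3 - <<'E'
from h import *
from fit2 import *
o=observe(); print(o['t'],o['position'],o['contact_force'],np.abs(o['joint_vel']).max())
v=np.load('fit.npy'); D=rot(v[5]); Q=[]
for i,n in enumerate(("side","top")):
    p=np.load(f"{n}_p_h.npy");d=np.load(f"{n}_d_h.npy"); cv2.imwrite(f"pics/{n}_h.png",p[:,:,::-1])
    X=(cloud(n,d)+v[8+3*i:11+3*i]-[v[3],v[4],0])@D; hsv=cv2.cvtColor(p,cv2.COLOR_RGB2HSV); H,S,V=[hsv[...,k].astype(int) for k in range(3)]
    m=(d>0)&(H>20)&(H<36)&(S>150)&(V>60)&(abs(X[...,0]+.06)<.07)&(abs(X[...,1])<.07)&(X[...,2]>.12); Q.append(X[m]); print(n,m.sum())
    x=X[m]; print('top face z',np.percentile(x[:,2],[50,90]))
def res(w):
    r=[w[3:]/.05*.003, w[:3]/.005*.003]
    for q in Q:
        Rg=R.from_euler('ZYX',[w[3],w[4],w[5]]).as_matrix(); g=(q-[w[0],w[1],.02+w[2]])@Rg; r.append(box(g,[-.108,-.013,.118],[-.01,.013,.148]))
    return np.concatenate(r)
s=least_squares(res,[0,0,0,-.26,0,0],loss='soft_l1',f_scale=.0015); w=s.x
print('tip off mm',np.round(w[:3]*1e3,1),'yaw,tilt,roll deg',np.round(np.degrees(w[3:]),2), 'med',np.median(abs(res(w)[6:])))
E
```

```text
side [309, 664, 311, 510]
top [210, 556, 388, 660]
23.4 [ 0.42137112 -0.05291423  0.31345172] [-0.47632901 -0.34889782 -0.75295523] 0.0022789282515961323
side 217
top face z [0.16054377 0.16795773]
top 193
top face z [0.16470764 0.16997221]
tip off mm [-0.4 -8.1  0. ] yaw,tilt,roll deg [-15.86  -2.03  -2.9 ] med 0.0021631563138376896
```

View pics/v_h.png

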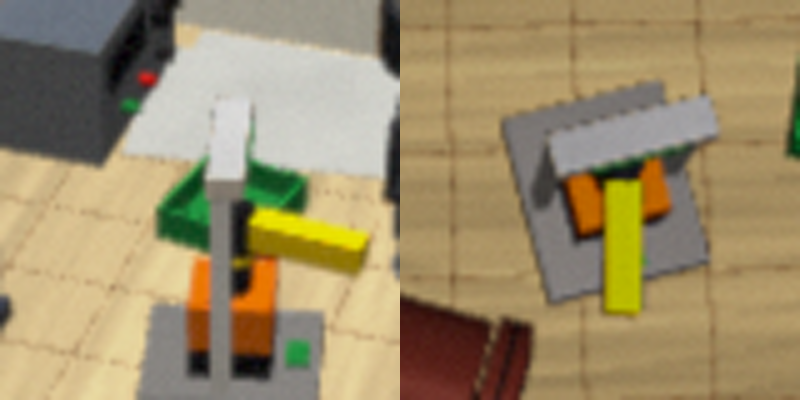

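View pics/top_h.png

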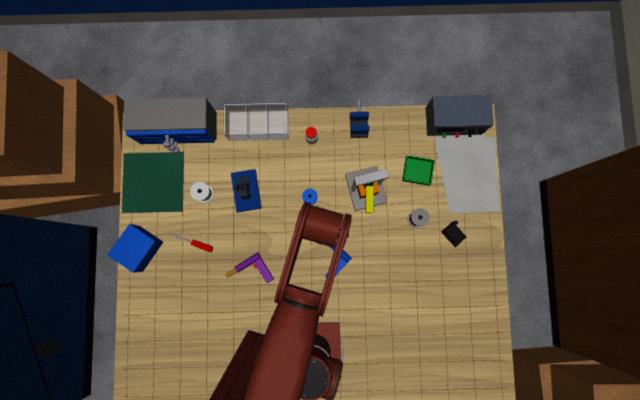

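The gun stands in the bore. In the side crop the barrel is upright at (240,245), below the bar, and the handle points out at the front, about 15° to one side. Its top face measures about 168 mm, where 168 is expected when home. The bystanders look undisturbed, so I'm handing in.

```bash
python3 -c "
from station import *
o=observe();print(o['t'],o['contact_force'],o['finger_gap']);print(close_job())"
```

```text
23.4 [-0.47632901 -0.34889782 -0.75295523] 0.998993052115469
the job is handed in; nothing more can be done
None
```

The glue gun is standing in its charging dock, released, and the job was handed in at 23.4 s. I gripped the yellow handle and lifted the gun straight out of the rest. The nose went into the bore tilted about 20°, and I straightened the gun below the lamp bar and lowered it to the floor. Then I let go and backed the arm away.

**Last checks**
- **Depth:** the wrist force rose by about 8 N at a tip height of about 19.4 mm, where the floor is at 20 mm. After release, the handle's top face measured about 168 mm, which is what home should give.
- **Contact during insertion:** the wrist force showed no contact until the nose reached the floor. After backing off, the gripper is clear of everything and the arm is still.
- **Other things:** by eye in the final top picture, the bystanders and look-alikes look unmoved, except the blue look-alike, which is partly hidden by the arm. I did not measure any of them.

**What disagreed**
- **Handle direction:** it points about 15–16° to one side, on purpose, to keep the last joint inside its range. That puts the grip about 21 mm sideways (calculated), within the 45 mm allowed.
- **Final camera fit:** fitting only the handle suggested 2–3° of lean and an 8 mm sideways tip offset. I put that down to the weak fit, because the bore's clearances allow only about 3° and a few millimetres.
- **Fit at the mouth:** one in-hand fit taken just above the bore was spoiled by dock points, so I used the average of the two earlier ones.

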